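# Load the jar shaker and close its keeper bar

## Robot

A 6-joint arm with a two-finger parallel gripper is mounted at the origin on the work surface; the furniture and walls round the work are solid. World frame = base frame: x ahead of the robot, y to its left, z up, the work surface at z = 0. Lengths are in m, angles in degrees, forces in N, time in s.
With the tool pointing down it reaches from about 0.275 to 0.725 m from the base axis. Payload 5.6 kg.
Tool frame: the origin (TCP) lies midway between the tips of the shut fingers; the grasp point (between the pads) lies 19 mm behind it; z points along the fingers, x is the direction in which the jaws open and shut, and the axes are right-handed (so a half turn about z gives the same grasp; the last joint's range is limited). The gripper opens to 85 mm and grips with 20 to 120 N. Pads are 22 mm wide; open, the fingers measure 114 mm over their backs; the gripper's body (76 mm by 85 mm) begins 54 mm behind the grasp point. The pads swing forward as they close: fully open they stand 13 mm farther back than shut.
Start: joints at [84.087, 14.616, 6.199, 0, -81.583, -16.306], TCP at [0.208, 0.509, 0.231] pointing down, gripper open.
Joint ranges: [-168.99, 168.99], [-69.2, 112.95], [-62.41, 85.93], [-164.36, 98.24], [-168.68, -3.75], [-174.98, 174.98]. Speed limits (degrees/s): [147.25, 147.25, 180, 180, 180, 180].

## Interface

Orientations are given as a 3x3 rotation matrix whose columns are the frame's x, y, z axes.
In Python, from station import env, effector, solver, get_image, nets gives the robot as it stands. Calls block until the motion is done:
- env.reach(position, orientation): joint-space move of the TCP to a pose.
- env.move_straight(position, speed=0.15, frame=None, f_stop=None): straight line of the TCP; frame=None keeps the orientation; speed is the mean speed in m/s. With f_stop (N) it stops when the force on the tool has changed by that much, and returns True; else False.
- env.move_joints(angles): joint-space move.
- effector.command_gripper(opening): finger opening in m; the grip force is fixed at half the most; returns when the fingers have stopped.
- env.sleep(seconds).
- solver.solve_ik(position, orientation): joint angles nearest the present ones, or None.
- env.state(): the state.
- get_image(name): name is "side" or "top" or "wrist"; returns a dict with "pixels" (400x640x3 uint8, red, green, blue), "mtx" (3x3 intrinsics, pixels), "R" (3x3) and "t" (3): a world point X has camera coordinates R X + t; the wrist camera has in their place "hand_eye" (4x4, takes a point from camera to tool coordinates, whose origin is the TCP and whose axes are the tool frame's). Camera axes: x right, y down, z forward; pixel columns grow to the right and rows downward; lengths in m; the calibration is good to about 2 mm. A picture is of the moment at which its call begins: read the wrist's pose just before it. There is no depth.
A pose or a line that the arm cannot do raises env.IKError and nothing moves.
- env.finish_job(): hands the job in, once; it reports no verdict.
Trained networks look in the newest picture that a camera, given by its name, has taken for a name from the list of things; names that differ only in an ending like _2 or _b are one class to them, and where a whole thing is asked for, a point or a joint stands for the part that bears it (a point fixed in the world has none). Each returns a list of dicts, best first, with "conf" (0 to 1); they miss things now and then, are a little off and sometimes report something else, mostly with a low value. They report only what shows in the picture. A call takes as long as a camera call. They do not tell look-alikes from the thing itself.
- nets.search_frame(camera, thing): "at" ([x, y, z] in m, in world coordinates, good to about 4 mm: the middle of the surface that is visible of it).
The state is a dict: "t": time; "qpos": joint angles; "dq": joint speeds; "effort": joint torques, N m; "tool_pos": TCP position; "tcp_rot": TCP orientation; "contact_force": force on the tool from outside, world axes, zero at the start; "ft_torque": the same for the moment, N m; "grip_width": finger opening in m.
Only numpy, scipy, OpenCV 4.12 (cv2) and the standard library are available. Lean on these libraries where they do the work, as an engineer would, in place of code of your own. Each camera call takes 0.05 s, during which the arm holds its last target.

## Task

Load the sloping jar shaker: stand the small sample jar, lid up, fully home in the shaker's black nest. Then lift the keeper bar out of its parking fork, swing it about the bolt it hangs on and let its slot down over the second bolt, so that the bar lies flat across the jar's lid with both bolts through it. Work gently, do not jam the jar or the bar down hard, leave the other things on the bench standing where they are, and let go at the end.

Things in the scene. Friction and masses are not known exactly. Their poses are not given: they have to be found in the camera images.
- shaker_table: Sloping 160 x 164 mm grey table on the white wedge-shaped jar shaker, fixed on the bench. Origin: centre of the floor of its round black nest (bore 53 mm, outside 61, rim 12 mm above that floor). z is square to the table, 25 deg off vertical, leaning to its low front edge; x straight uphill; y level, to the left seen from the front. Table face at z -4 mm, from x -113 to +47, y -82 to +82; nest floor 88 mm above the bench.
- first_bolt_seat (a point): Upright 8 mm bolt left of the nest, square to the table, on which the bar's eye hangs. The point is on its axis, level with the top of its 19 mm wide spacer tube (52 mm above the nest floor), on which the eye rests. Its nut is backed off: the 20 mm washer's underside is 44 mm above the point, nut top 54 mm. Axes as the table.
- second_bolt_tip (a point): Tip of the second bolt, right of the nest and square to the table, no nut: 8 mm thick with a 5 mm tapered nose. The point is 20 mm above the top of its 19 mm wide spacer tube; with the bar flat on the jar's lid the tip stands 13 mm above the strap. Axes as the table.
- fork_seat (a point): Parking fork at the low front of the table: an upright whose seat carries the parked bar between two ears, 30 mm apart, 9 mm higher than the seat. The point is the seat's centre, level with the spacer tops. Axes as the table.
- jar_mid (a point): Loose sample jar: glass, flat white lid, 53 mm tall; body 48 mm across, lid (top 9 mm) 50 mm; 55 to 140 g. The point is its centre, 26.5 mm above its base; z along its axis toward the lid. Starts upright on the bench right of the shaker, in one of four places that it swaps with the beaker, brown dropper bottle and flask. Goes in the nest, its base on the nest's floor.
- bar_grip (a point): Upright black grip on the keeper bar (loose steel strap 24 mm wide, 6 thick, 164 long, about 160 g): 40 mm long along the bar, 10 thick, 30 tall, half-way from eye to slot. The point is its centre, 15 mm above the strap's top. x along the bar from eye to slot, z up out of the strap. Parked, the slot points downhill; closing is an 80 deg swing counter-clockwise from above, over the jar to the second bolt.
- bar_eye (a point): Centre of the bar's eye, a round 12 mm hole, half-way through the strap. It hangs loosely on the first bolt: the bar can swing about that bolt, tip a little and be raised along it by 38 mm, until it meets the washer. Axes as bar_grip.
- bar_slot (a point): Centre of the bar's closed slot, 12 mm wide and 29 mm long along the bar, 124 mm from the eye, half-way through the strap. Axes as bar_grip.
- beaker_mid (a point): Bystander, to be left alone: clear beaker, 55 mm across, 62 mm tall; loose. The point is its centre, half-way up.
- dropper_mid (a point): Bystander, to be left alone: brown dropper bottle, 33 mm across, 104 mm tall, narrow above 66 mm; loose. The point is its centre, half-way up.
- flask_mid (a point): Bystander, to be left alone: small conical flask, 64 mm across at the foot, narrowing upward to a 25 mm neck, 100 mm tall; loose. The point is its centre, half-way up.
- wash_bottle_mid (a point): Bystander, to be left alone: soft white wash bottle, body 72 mm across, 215 mm tall with a bent red spout that reaches 60 mm from its axis; it stands between the jar's places and the shaker; loose. The point is its centre, 100 mm up.
- dish_mid (a point): Bystander, to be left alone: covered Petri dish, 61 mm across, 16 mm tall; loose. The point is its centre, half-way up.
- bulb_bottle_mid (a point): Bystander, to be left alone: white dropper bottle with a red bulb, 33 mm across, 104 mm tall; loose. The point is its centre, half-way up.
- white_bottle_mid (a point): Bystander, to be left alone: white reagent bottle, 84 mm across, 169 mm tall; loose. The point is its centre, 85 mm up.
There are look-alikes about, which are no part of the job. Leave any blue look-alike of the part that bears jar_mid alone. Of the things shaped like the part that bears bar_grip, the bare steel one is meant.

How it is judged (in metres and radians):
On the way:
1. the jar stands lid up, fully home in the shaker's nest (x of jar_mid in the frame of shaker_table between -0.006 and 0.006 m and y of jar_mid in the frame of shaker_table between -0.006 and 0.006 m and z of jar_mid in the frame of shaker_table between 0.0235 and 0.0295 m and angle between the z axis of jar_mid and the z axis of shaker_table, either way round below 0.08 rad and angle between jar_mid's own z axis and vertical below 0.75 rad), for 0.3 s.
At the end, for the whole second after the job is handed in: Jar lid up in the nest: centre within 6 mm of its axis, within 3 mm of fully home, square to 4.5 deg. Bar flat on the lid (4 deg), eye on the first bolt, slot down over the second (6 mm across, 12 mm along the bar). Both at rest (all of step 1 and x of bar_slot in the frame of shaker_table between -0.006 and 0.006 m and y of bar_slot in the frame of shaker_table between -0.074 and -0.05 m and z of bar_slot in the frame of shaker_table between 0.051 and 0.061 m and x of bar_eye in the frame of shaker_table between -0.006 and 0.006 m and y of bar_eye in the frame of shaker_table between 0.056 and 0.068 m and z of bar_eye in the frame of shaker_table between 0.051 and 0.061 m and angle between the z axis of bar_grip and the z axis of shaker_table, either way round below 0.07 rad and linear speed of each of jar, bar below 0.02 m/s); the robot touches nothing.
It fails at once if a bystander is shifted by more than 25 mm or tipped (distance of any of beaker_mid, dropper_mid, flask_mid, wash_bottle_mid, dish_mid, bulb_bottle_mid, white_bottle_mid from where it was at the start of the episode above 0.025 m or angle between any of beaker_mid, dropper_mid, flask_mid, wash_bottle_mid, dish_mid, bulb_bottle_mid, white_bottle_mid's own z axis and vertical above 0.35 rad).
It fails at once if the jar is jammed or dropped into the nest, or the bar rammed onto jar or shaker, with more than 80 N (contact force between any of jar, bar and shaker_table above 80 N or contact force between bar and jar above 80 N).
It fails at once if the jar is knocked over (angle between jar_mid's own z axis and vertical above 1.2 rad).
It also fails if it takes over 56 s, if anything falls off the work surface, if the arm or the gripper's body presses on something with over 40 N, if the wrist force passes 120 N, or if a joint passes its speed limit or range.

## Working session

There is one attempt and no reset: what is moved stays moved. The work goes in short steps, each a Python script; the robot and the scene stay as the last script left them, time stands still between calls to the robot, and variables do not carry over. Pictures are saved under pics/ and viewed, and the job is handed in when it is done.

```bash
ls; mkdir -p pics; cat > h.py <<'E'
import numpy as np, cv2
from station import env, effector, solver, get_image, nets
np.set_printoptions(precision=4, suppress=True)
def snap(n,f):
    im=get_image(n); cv2.imwrite('pics/'+f+'.png',im['pixels'][:,:,::-1]); return im
def proj(im,X):
    c=im['R']@np.array(X)+im['t']; p=im['mtx']@c; return p[:2]/p[2]
def camR(im): # centre
    return -im['R'].T@im['t']
def ray(im,uv):
    d=im['R'].T@np.linalg.inv(im['mtx'])@np.array([uv[0],uv[1],1.]); return camR(im),d/np.linalg.norm(d)
def tri(i1,u1,i2,u2):
    a,d=ray(i1,u1);b,e=ray(i2,u2)
    s=np.linalg.lstsq(np.stack([d,-e],1),b-a,rcond=None)[0]
    p,q=a+s[0]*d,b+s[1]*e
    return (p+q)/2,np.linalg.norm(p-q)
def onz(im,uv,z):
    a,d=ray(im,uv); return a+d*(z-a[2])/d[2]
E
cat > a.py <<'E'
from h import *
a=snap('side','side0');b=snap('top','top0');print(env.state()['t'],camR(a),camR(b))
for n in ['shaker_table','jar_mid','bar_grip','wash_bottle_mid','beaker_mid','flask_mid','dropper_mid','dish_mid','bulb_bottle_mid','white_bottle_mid']:
  for c,im in (('side',a),('top',b)):
    for r in nets.search_frame(c,n)[:3]: print(n,c,round(r['conf'],2),np.array(r['at']),proj(im,r['at']).round())
print(env.state()['t'])
E
python3 a.py
```

```text
pics
0.1 [ 0.1244 -1.1625  0.6961] [ 0.4128 -0.0267  1.4165]
shaker_table side 0.84 [0.6347 0.0376 0.0713] [335. 192.]
shaker_table top 0.96 [0.6542 0.0459 0.077 ] [282. 165.]
shaker_table top 0.29 [0.3969 0.2045 0.0201] [226. 255.]
jar_mid side 0.68 [ 0.4496 -0.3284  0.0383] [322. 274.]
jar_mid side 0.56 [ 0.5106 -0.4216  0.0529] [361. 286.]
jar_mid top 0.78 [ 0.5128 -0.4237  0.0529] [445. 218.]
jar_mid top 0.62 [ 0.4569 -0.3086  0.0522] [405. 237.]
bar_grip side 0.79 [ 0.3348 -0.0783  0.0141] [255. 241.]
bar_grip side 0.66 [0.5635 0.0693 0.119 ] [312. 178.]
bar_grip top 0.95 [0.5791 0.0789 0.1264] [268. 188.]
bar_grip top 0.74 [ 0.6503 -0.1658  0.1313] [359. 164.]
bar_grip top 0.73 [ 0.3458 -0.071   0.0167] [321. 274.]
wash_bottle_mid side 0.73 [ 0.6489 -0.1949  0.0881] [371. 219.]
wash_bottle_mid side 0.59 [0.5404 0.2886 0.0386] [286. 176.]
wash_bottle_mid top 0.69 [ 0.6485 -0.1648  0.132 ] [359. 165.]
wash_bottle_mid top 0.15 [0.5462 0.2941 0.0565] [194. 202.]
beaker_mid side 0.88 [ 0.4621 -0.2212  0.0412] [313. 250.]
beaker_mid side 0.29 [0.5674 0.0694 0.119 ] [313. 178.]
beaker_mid top 0.67 [ 0.4662 -0.2091  0.0026] [368. 234.]
beaker_mid top 0.26 [0.6237 0.341  0.13  ] [172. 170.]
flask_mid side 0.73 [0.6366 0.0396 0.0688] [336. 192.]
flask_mid side 0.6 [ 0.5491 -0.2618  0.0372] [348. 253.]
flask_mid top 0.86 [ 0.5511 -0.2396  0.0385] [380. 204.]
dropper_mid side 0.89 [ 0.5658 -0.3428  0.0437] [367. 266.]
dropper_mid top 0.63 [ 0.5666 -0.3262  0.0572] [412. 199.]
dish_mid side 0.57 [0.3965 0.1917 0.0157] [255. 198.]
dish_mid top 0.77 [0.3984 0.2028 0.0176] [227. 254.]
bulb_bottle_mid side 0.55 [0.5372 0.2873 0.0391] [286. 176.]
white_bottle_mid side 0.65 [0.6233 0.3297 0.0911] [304. 157.]
white_bottle_mid top 0.71 [0.5735 0.0804 0.1254] [268. 191.]
white_bottle_mid top 0.56 [0.6209 0.342  0.128 ] [172. 171.]
1.1
```

```bash
cd pics; python3 - <<'E'
import cv2
a=cv2.imread('side0.png');b=cv2.imread('top0.png')
cv2.imwrite('side0c.png',cv2.resize(a[130:320,230:430],None,fx=4,fy=3.1,interpolation=2)[:600,:800])
cv2.imwrite('top0c.png',cv2.resize(b[110:290,150:470],None,fx=2.5,fy=2.5,interpolation=2))
E
```

```text
(no output)
```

View pics/side0.png

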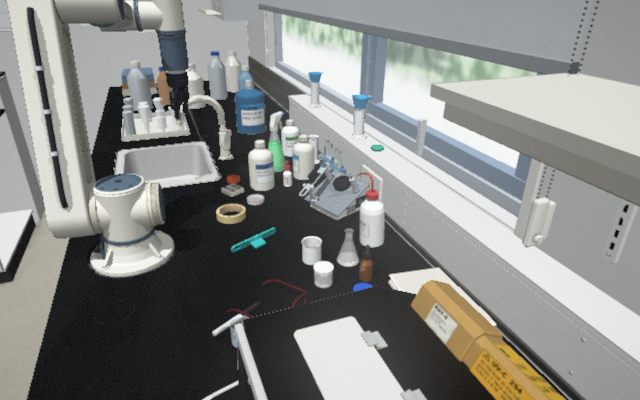

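View pics/top0.png

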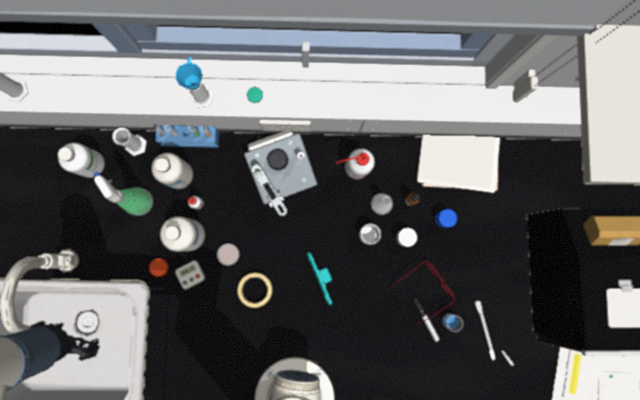

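View pics/top0c.png

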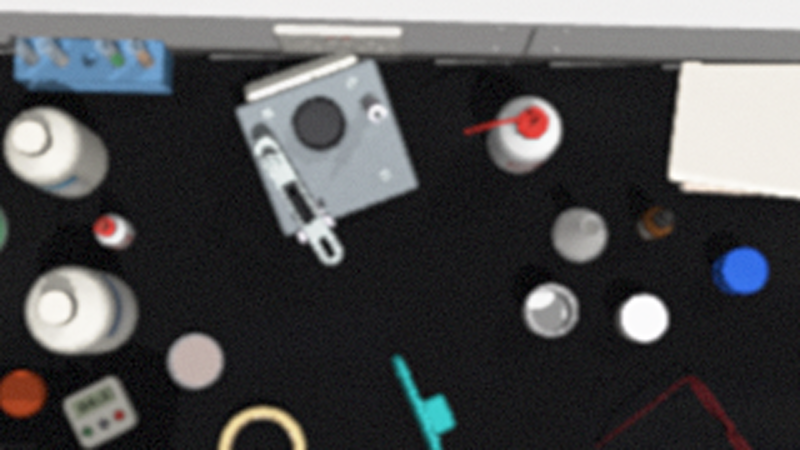

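View pics/side0c.png

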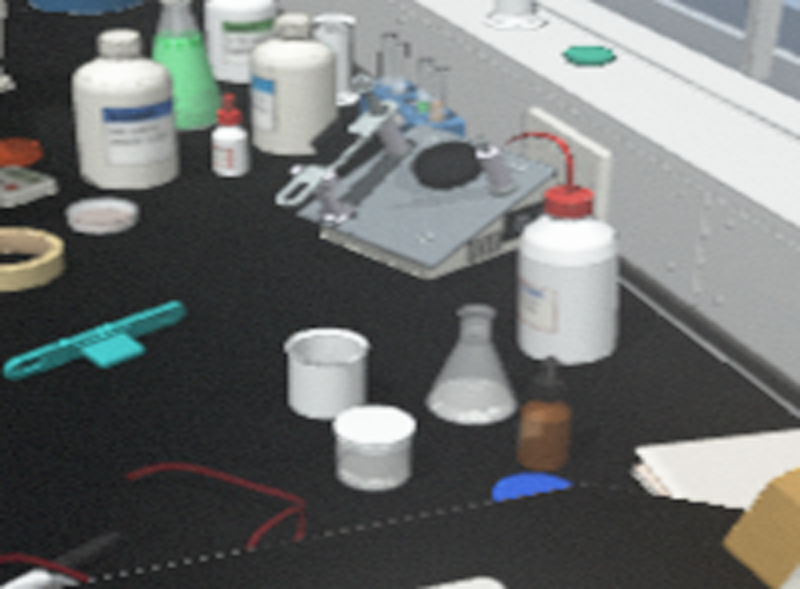

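Top picture: the shaker is around pixel (280,168) with its front edge yawed about 20°, and the bar runs from the eye at about (255,162) to the slot at about (280,207). The jar with the white lid is at (407,237), the blue look-alike at (447,218) and the cyan bar look-alike at (320,275). I'll take wrist views next.

```bash
cat > b.py <<'E'
from h import *
print(get_image('wrist')['hand_eye'], get_image('wrist')['mtx'])
R=np.array([[0,1,0],[1,0,0],[0,0,-1.]])
import math
def down(yaw,tilt=0):
    c,s=math.cos(yaw),math.sin(yaw)
    Rz=np.array([[c,-s,0],[s,c,0],[0,0,1]]); ct,st=math.cos(tilt),math.sin(tilt)
    Ry=np.array([[ct,0,-st],[0,1,0],[st,0,ct]])
    return Rz@Ry
print(env.state()['tcp_rot'])
# tool z = -table z
for yaw in (0,20):
  for tilt in (0,25):
    T=down(np.radians(yaw),np.radians(tilt))
    for s in (1,-1):
      # jaws along table y
      tool=np.stack([s*T[:,1],s*T[:,0],-T[:,2]],1)
      for d in (.15,.25,.35):
        p=np.array([0.62,0.045,0.09])+T[:,2]*d
        print(yaw,tilt,s,d,p,solver.solve_ik(p,tool))
E
python3 b.py
python3 - <<'E'
import cv2
b=cv2.imread('pics/top0.png')
cv2.imwrite('pics/top0d.png',cv2.resize(b[125:225,235:335],None,fx=6,fy=6,interpolation=2))
E
```

```text
[[ 1.      0.0009 -0.0008  0.0005]
 [-0.0006  0.9629  0.27   -0.0689]
 [ 0.001  -0.27    0.9629 -0.1418]
 [ 0.      0.      0.      1.    ]] [[298.9867   0.     320.867 ]
 [  0.     298.9867 197.7775]
 [  0.       0.       1.    ]]
[[-0.3782 -0.9257  0.    ]
 [-0.9257  0.3782  0.    ]
 [-0.     -0.     -1.    ]]
0 0 1 0.15 [0.62  0.045 0.24 ] [  18.5329   22.8492   19.1382    0.      -86.2891 -108.5329]
0 0 1 0.25 [0.62  0.045 0.34 ] [  18.5329   23.6402   34.7014    0.     -101.0612 -108.5329]
0 0 1 0.35 [0.62  0.045 0.44 ] [  18.5329   29.2792   59.1672    0.     -119.888  -108.5329]
0 0 -1 0.15 [0.62  0.045 0.24 ] [ 18.5329  22.8492  19.1382   0.     -86.2891  71.4671]
0 0 -1 0.25 [0.62  0.045 0.34 ] [  18.5329   23.6402   34.7014    0.     -101.0612   71.4671]
0 0 -1 0.35 [0.62  0.045 0.44 ] [  18.5329   29.2792   59.1672    0.     -119.888    71.4671]
0 25 1 0.15 [0.5566 0.045  0.2259] [  27.8149   -0.9246  -23.4749   15.8698  -46.1499 -126.6961]
0 25 1 0.25 [0.5143 0.045  0.3166] [  31.3288   -7.746   -16.0467   14.5818  -60.7869 -126.1199]
0 25 1 0.35 [0.4721 0.045  0.4072] [ 
[... 757 characters left out ...]
34.7014    0.     -101.0612   91.4671]
20 0 -1 0.35 [0.62  0.045 0.44 ] [  18.5329   29.2792   59.1672    0.     -119.888    91.4671]
20 25 1 0.15 [0.5604 0.0233 0.2259] [ 17.7066   0.4436 -15.6991  -1.2863 -48.882  -87.0753]
20 25 1 0.25 [0.5207 0.0089 0.3166] [ 17.4274  -5.9138  -8.499   -1.2261 -62.4424 -87.1008]
20 25 1 0.35 [ 0.481  -0.0056  0.4072] [ 17.0703  -9.7934   1.3469  -1.2747 -76.1723 -87.0397]
20 25 -1 0.15 [0.5604 0.0233 0.2259] [ 17.7066   0.4436 -15.6991  -1.2863 -48.882   92.9247]
20 25 -1 0.25 [0.5207 0.0089 0.3166] [ 17.4274  -5.9138  -8.499   -1.2261 -62.4424  92.8992]
20 25 -1 0.35 [ 0.481  -0.0056  0.4072] [ 151.4266  -67.116   -14.2457   44.3523 -153.045    -3.1656]
```

View pics/top0d.png

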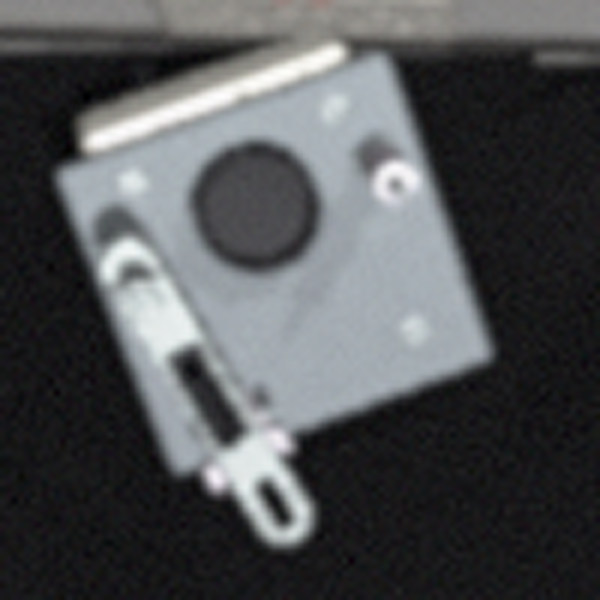

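Zoomed top picture: table corners at zoom pixels (177,474), (494,354), (390,55) and (57,170), the nest centred on (255,205), the second bolt at (396,185), and the bar's eye and slot at (130,262) and (275,500). I'll fit the table pose from these and then move to a wrist view.

```bash
cat >> h.py <<'E'
import math
from scipy.optimize import least_squares
def RT(yaw,tilt=math.radians(25)):
    c,s=math.cos(yaw),math.sin(yaw); ct,st=math.cos(tilt),math.sin(tilt)
    return np.array([[c,-s,0],[s,c,0],[0,0,1]])@np.array([[ct,0,-st],[0,1,0],[st,0,ct]])
def wristcam(st,im):
    H=np.eye(4);H[:3,:3]=st['tcp_rot'];H[:3,3]=st['tool_pos']
    W=np.linalg.inv(H@im['hand_eye']); return dict(mtx=im['mtx'],R=W[:3,:3],t=W[:3,3],pixels=im['pixels'])
def fit(obs,x0,z=0.088,free_z=False):
    def f(p):
        R=RT(p[2]); t=np.array([p[0],p[1],p[3] if free_z else z])
        return np.concatenate([proj(im,R@np.array(X)+t)-uv for im,X,uv in obs])
    r=least_squares(f,x0 if free_z else x0[:3],loss='soft_l1'); return r.x,f(r.x).reshape(-1,2)
E
cat > c.py <<'E'
from h import *
b=get_image('top')
k=lambda u,v:np.array([235+(u+.5)/6-.5,125+(v+.5)/6-.5])
obs=[(b,(-.113,.082,-.004),k(177,474)),(b,(-.113,-.082,-.004),k(494,354)),(b,(.047,-.082,-.004),k(390,55)),(b,(.047,.082,-.004),k(57,170)),(b,(0,0,.012),k(255,205))]
x,r=fit(obs,[.62,.045,.35]);print(x,np.degrees(x[2]));print(r)
yaw=x[2];T=RT(yaw);O=np.array([x[0],x[1],.088])
np.save('O.npy',np.r_[x[:3],.088])
tool=np.stack([T[:,1],T[:,0],-T[:,2]],1)
for s in (1,-1):
    tl=np.stack([s*T[:,1],s*T[:,0],-T[:,2]],1)
    p=O+T@np.array([-.03,0,.25]); print(s,p,solver.solve_ik(p,tl))
print(env.state()['qpos'],env.state()['t'])
E
python3 c.py
```

```text
[0.6699 0.0591 0.3791] 21.719674706741486
[[-0.1734  0.1071]
 [ 0.0472  0.4208]
 [-0.3635 -1.1588]
 [-0.1661 -0.2175]
 [ 0.8038  0.554 ]]
1 [0.5465 0.01   0.3019] [ 15.6801  -2.4607  -6.8256  -2.9202 -60.7887 -83.0966]
-1 [0.5465 0.01   0.3019] [ 15.6801  -2.4607  -6.8256  -2.9202 -60.7887  96.9034]
[ 84.0881  14.6164   6.1988  -0.0006 -81.583  -16.3058] 1.25
```

```bash
cat > d.py <<'E'
from h import *
import pickle
x=np.load('O.npy');T=RT(x[2]);O=np.array([x[0],x[1],.088])
tl=np.stack([T[:,1],T[:,0],-T[:,2]],1)
p=O+T@np.array([-.06,0,.25])
env.reach(p,tl)
st=env.state();im=snap('wrist','w1');c=wristcam(st,im);pickle.dump(c,open('w1.pkl','wb'))
print(st['t'],st['qpos'],st['tool_pos']-p)
for X in [(-.113,.082,-.004),(-.113,-.082,-.004),(.047,-.082,-.004),(.047,.082,-.004),(0,0,.012),(0,-.062,.072),(0,.062,.106)]: print(proj(c,O+T@np.array(X)))
E
python3 d.py
```

```text
3.4 [ 15.2675  -5.1381 -11.0033  -3.204  -59.3392 -82.4458] [ 0.0001  0.0006 -0.0002]
[384.3019 126.1795]
[256.9638 125.9594]
[263.2595 240.6975]
[377.6733 240.8355]
[320.5255 213.265 ]
[266.4039 230.0402]
[380.3043 242.51  ]
```

View pics/w1.png

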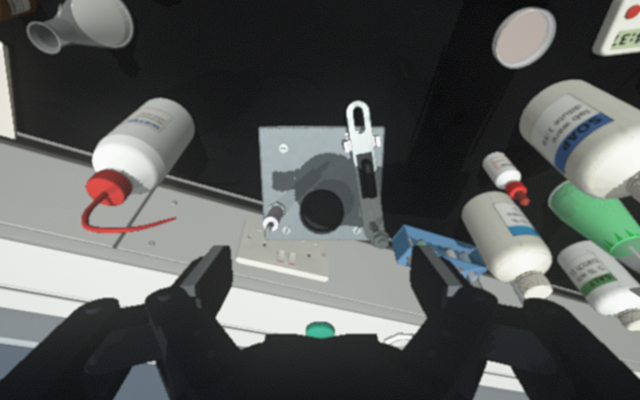

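Wrist view: the table appears about where I predicted it, uphill towards the bottom, with the second bolt tip near (268,227), the nest at (322,210), the slot at (357,115) and the grip at (367,180). I'll zoom in to refine.

```bash
python3 - <<'E'
import cv2
b=cv2.imread('pics/w1.png')
cv2.imwrite('pics/w1d.png',cv2.resize(b[95:260,245:410],None,fx=3.6,fy=3.6,interpolation=2))
E
```

```text
(no output)
```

View pics/w1d.png

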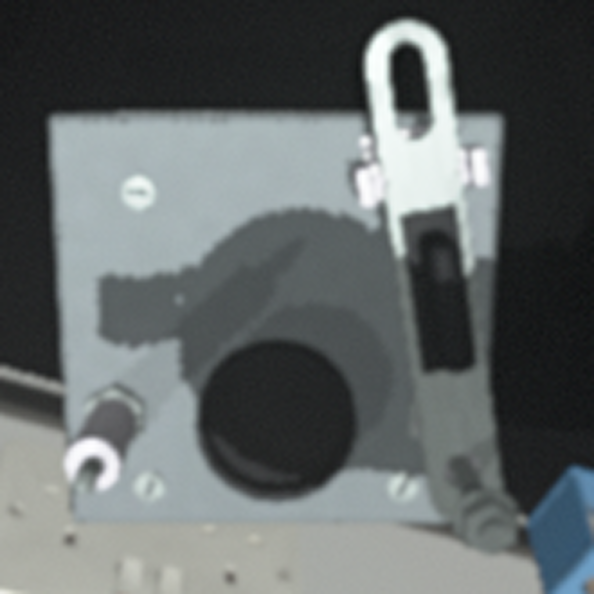

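```bash
cat > e.py <<'E'
from h import *
import pickle
c=pickle.load(open('w1.pkl','rb'));b=get_image('top')
k=lambda u,v:np.array([235+(u+.5)/6-.5,125+(v+.5)/6-.5])
w=lambda u,v:np.array([245+(u+.5)/3.6-.5,95+(v+.5)/3.6-.5])
P=[(-.113,.082,-.004),(-.113,-.082,-.004),(.047,-.082,-.004),(.047,.082,-.004),(0,0,.012),(0,-.062,.052)]
top=[(b,P[0],k(177,474)),(b,P[1],k(494,354)),(b,P[2],k(390,55)),(b,P[3],k(57,170)),(b,P[4],k(255,205)),(b,P[5],k(396,183))]
wr=[(c,P[0],w(503,114)),(c,P[1],w(50,115)),(c,P[2],w(74,522)),(c,P[4],w(277,418)),(c,P[5],w(92,465))]
x0=list(np.load('O.npy'))
for n,o in (('top',top),('wr',wr),('both',top+wr)):
    for fz in (False,True):
        x,r=fit(o,x0,free_z=fz);print(n,x,np.degrees(x[2]));
    print(r)
x,r=fit(top+wr,x0,free_z=False);np.save('O.npy',np.r_[x[:3],.088])
T=RT(x[2]);O=np.array([x[0],x[1],.088])
def onplane(im,uv,zt):
    a,d=ray(im,uv);a=T.T@(a-O);d=T.T@d;return a+d*(zt-a[2])/d[2]
print('slot',onplane(c,w(410,88),.058),onplane(b,k(275,500),.058))
print('grip top centre',onplane(c,w(434,230),.088), 'gripbase near', onplane(c,w(447,371),.058))
print('nut',onplane(c,w(490,525),.106))
print('strap mid at seat',onplane(c,w(426,180),.058))
E
python3 e.py
```

```text
top [0.6697 0.0592 0.3776] 21.6374951993234
top [0.6715 0.0597 0.3776 0.0775] 21.63580070718609
[[-0.0947 -0.1034]
 [-0.2452  0.4358]
 [-0.4583 -0.7674]
 [ 0.1448 -0.0606]
 [ 0.8372  0.7066]
 [-0.0498 -0.1919]]
wr [0.6691 0.0605 0.3838] 21.99296646830332
wr [0.6717 0.0613 0.3844 0.0838] 22.024010632238653
[[-0.2016 -0.2199]
 [-0.152  -0.1047]
 [-0.2067  0.1908]
 [-0.1152  1.6955]
 [ 0.7544 -0.829 ]]
both [0.6693 0.0602 0.3815] 21.85805716758409
both [0.6707 0.0606 0.3829 0.085 ] 21.936636724171294
[[-0.4325 -0.0192]
 [-0.4004  0.1405]
 [-0.9715 -1.2652]
 [-0.5761 -0.1654]
 [ 0.3438  0.4657]
 [-0.4368 -0.5868]
 [ 0.0195 -0.5234]
 [-0.4673 -0.5822]
 [-0.6166  0.2174]
 [-0.2551  1.6733]
 [ 0.3833 -0.8603]]
slot [-0.1226  0.04    0.058 ] [-0.1209  0.0397  0.058 ]
grip top centre [-0.0843  0.0444  0.088 ] gripbase near [-0.0344  0.0549  0.058 ]
nut [-0.002   0.0612  0.106 ]
strap mid at seat [-0.0953  0.0458  0.058 ]
```

The fit holds up: the slot came out at (-122.6, 40.0) mm against an expected (-122.1, 40.5). Next is the jar.

```bash
cat > f.py <<'E'
from h import *
import pickle
b=get_image('top');J0=onz(b,(150+643.5/2.5-.5,110+318.5/2.5-.5),.053);print('jar top',J0)
for s in (1,-1):
    t=np.array([[s,0,0],[0,-s,0],[0,0,-1.]])
    print(s,solver.solve_ik(np.r_[J0[:2],.2],t))
    x=np.load('O.npy');T=RT(x[2]);O=np.r_[x[:2],.088]
    tl=np.stack([s*T[:,0],-s*T[:,1],-T[:,2]],1)
    for z in (.02,.15): print(s,solver.solve_ik(O+T@np.array([0,0,z]),tl))
# bar
for sw in (0,40,80):
    a=np.radians(-170+sw); u=np.array([math.cos(a),math.sin(a),0]);v=np.array([-u[1],u[0],0])
    for s in (1,-1):
        tl=T@np.stack([s*v,s*np.cross([0,0,-1],v),[0,0,-1]],1)
        for z in (.062,.09,.15): print(sw,s,z,solver.solve_ik(O+T@(np.array([0,.062,z])+.062*u),tl))
t=np.array([[-1,0,0],[0,1,0],[0,0,-1.]])
p=O+T@np.array([-.1,-.05,.28])
env.move_straight(p+np.array([-.03,-.02,0.0]),speed=.2)
env.reach(np.r_[J0[:2]+[0,-.03],.2],t)
st=env.state();im=snap('wrist','w2');c=wristcam(st,im);pickle.dump(c,open('w2.pkl','wb'))
print(st['t'],proj(c,J0))
E
python3 f.py
```

```text
jar top [ 0.4576 -0.3133  0.053 ]
1 [ -18.2303   15.7581    3.1876    0.      -77.4295 -161.7697]
1 [  17.2682   17.3283  -13.1109   -3.4076  -34.6787 -173.0353]
1 [  16.709     6.4275   -8.9243   -2.8476  -49.7717 -173.4912]
-1 [-18.2303  15.7581   3.1876   0.     -77.4295  18.2303]
-1 [ 17.2682  17.3283 -13.1109  -3.4076 -34.6787   6.9647]
-1 [ 16.709    6.4275  -8.9243  -2.8476 -49.7717   6.5088]
0 1 0.062 [ 23.5856   7.5129 -25.9509   1.3951 -31.5538  97.2454]
0 1 0.09 [ 23.6385   4.6805 -24.9686   1.2998 -35.3685  97.3263]
0 1 0.15 [ 23.7627  -0.8527 -22.131    1.1641 -43.7398  97.4326]
0 -1 0.062 [ 23.5856   7.5129 -25.9509   1.3951 -31.5538 -82.7546]
0 -1 0.09 [ 23.6385   4.6805 -24.9686   1.2998 -35.3685 -82.6737]
0 -1 0.15 [ 23.7627  -0.8527 -22.131    1.1641 -43.7398 -82.5674]
40 1 0.062 [ 18.6097  10.3072 -19.5301  -2.3797 -35.2213 144.8891]
40 1 0.09 [ 18.5213   7.6821 -18.6662  -2.2542 -38.7106 144.784 ]
40 1 0.15 [ 18.3132   2.5567 -16.0419  -2.0657 -46.4621 144.6367]
40 -1 0.062 [ 18.6097  10.3072 -19.5301  -2.3797 -35.2213 -35.1109]
40 -1 0.09 [ 18.5213   7.6821 -18.6662  -2.2542 -38.7106 -35.216 ]
40 -1 0.15 [ 18.3132   2.5567 -16.0419  -2.0657 -46.4621 -35.3633]
80 1 0.062 [  17.1026   13.5075  -12.2932   -3.1698  -39.3178 -173.235 ]
80 1 0.09 [  16.9845   11.1084  -11.4618   -3.0436  -42.5495 -173.338 ]
80 1 0.15 [  16.709     6.4275   -8.9243   -2.8476  -49.7717 -173.4912]
80 -1 0.062 [ 17.1026  13.5075 -12.2932  -3.1698 -39.3178   6.765 ]
80 -1 0.09 [ 16.9845  11.1084 -11.4618  -3.0436 -42.5495   6.662 ]
80 -1 0.15 [ 16.709    6.4275  -8.9243  -2.8476 -49.7717   6.5088]
5.6 [321.8352 213.8773]
```

View pics/w2.png

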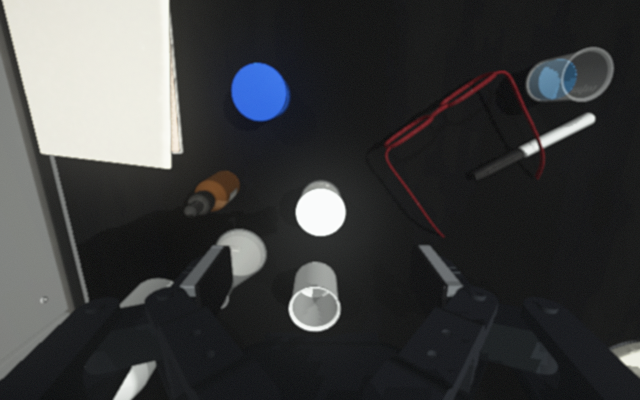

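The jar's lid is centred at (320.5,212.5), the blue look-alike is at (260,92), the beaker at (315,300), and the fingers have clear space either side. I'll grasp it.

```bash
cat > g.py <<'E'
from h import *
import pickle
c=pickle.load(open('w2.pkl','rb'));J=onz(c,(320.5,212.3),.053);J0=np.array([.4576,-.3133,.053]);print(J)
J=.6*J+.4*J0
t=np.array([[-1,0,0],[0,1,0],[0,0,-1.]])
effector.command_gripper(.072)
env.move_straight(np.r_[J[:2],.10],speed=.2,frame=t)
print(env.move_straight(np.r_[J[:2],.018],speed=.1,f_stop=8))
effector.command_gripper(.03)
st=env.state();print(st['t'],st['grip_width'],st['contact_force'],st['tool_pos'],J)
f0=st['contact_force']
env.move_straight(np.r_[J[:2],.07],speed=.12)
st=env.state();print(st['t'],st['grip_width'],st['contact_force'])
im=snap('wrist','w3')
E
python3 g.py
```

```text
[ 0.4589 -0.315   0.053 ]
False
7.9167 0.04848194853138977 [-1.3185  0.3571  6.7589] [ 0.4591 -0.3146  0.0191] [ 0.4584 -0.3143  0.053 ]
8.5 0.04863202743283523 [-0.8253 -0.0324 -0.8682]
```

View pics/w3.png

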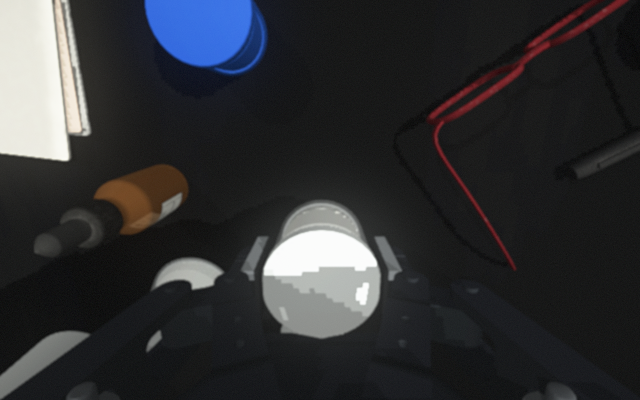

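```bash
cat > i.py <<'E'
from h import *
im=get_image('wrist');H=np.linalg.inv(im['hand_eye'])
def pt(X): p=im['mtx']@(H[:3,:3]@np.array(X)+H[:3,3]);return p[:2]/p[2]
for z in (-.03,-.034,-.038): print(z,pt([0,0,z]),[pt([.025*np.cos(a),.025*np.sin(a),z]).round() for a in np.radians([0,90,180,270])])
s=env.state();print(s['t'],s['tool_pos'])
E
python3 i.py; python3 - <<'E'
import cv2
b=cv2.imread('pics/w3.png')
cv2.imwrite('pics/w3d.png',cv2.resize(b[190:350,230:420],None,fx=4,fy=3.7,interpolation=2))
E
```

```text
-0.03 [321.2502 283.4327] [array([380., 284.]), array([321., 333.]), array([262., 283.]), array([321., 228.])]
-0.034 [321.2498 288.7723] [array([382., 289.]), array([321., 340.]), array([260., 289.]), array([321., 232.])]
-0.038 [321.2494 294.4582] [array([384., 295.]), array([321., 347.]), array([258., 294.]), array([321., 236.])]
8.6 [ 0.4575 -0.3138  0.0687]
```

View pics/w3d.png

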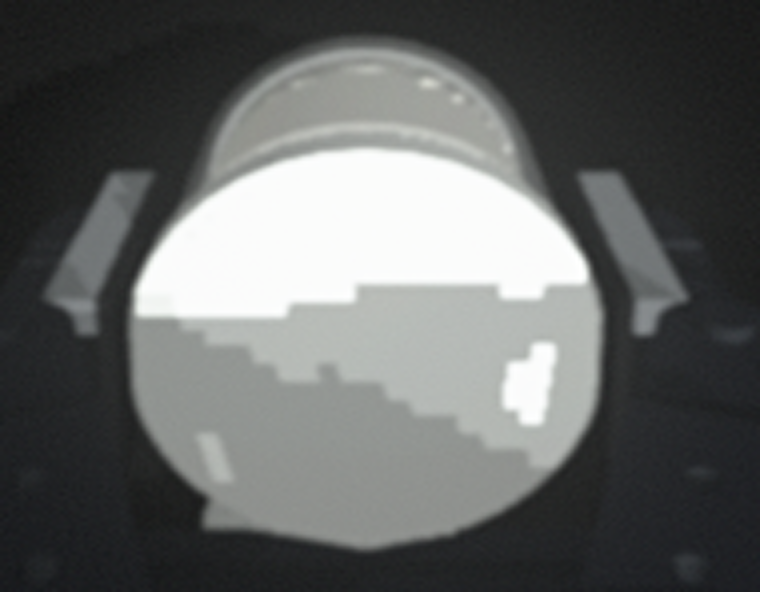

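The jar is held upright, with the lid at columns 262–380 and rows 230–338, matching its expected place about 32 mm behind the TCP. I'll carry it to just above the nest.

```bash
cat > j.py <<'E'
from h import *
import pickle
x=np.load('O.npy');T=RT(x[2]);O=np.r_[x[:2],.088]
t=np.array([[-1,0,0],[0,1,0],[0,0,-1.]])
tl=np.stack([-T[:,0],T[:,1],-T[:,2]],1)
p=env.state()['tool_pos']
env.move_straight(np.r_[p[:2],.26],speed=.25)
env.reach(np.array([.48,-.10,.30]),t)
env.reach(O+T@np.array([0,0,.11]),tl)
st=env.state();print(st['t'],T.T@(st['tool_pos']-O),st['contact_force'])
q=O+T@np.array([0,0,.05])
env.move_straight(q,speed=.08,f_stop=8)
st=env.state();print(st['t'],T.T@(st['tool_pos']-O),st['contact_force'])
im=snap('wrist','w4');c=wristcam(st,im);pickle.dump(c,open('w4.pkl','wb'))
snap('top','top4');snap('side','side4')
for X in [(0,0,.012),(0,-.062,.052),(0,-.062,.072),(.047,-.082,-.004),(-.113,-.082,-.004)]: print(X,proj(c,O+T@np.array(X)))
a=cv2.imread('pics/top4.png');b=cv2.imread('pics/side4.png')
cv2.imwrite('pics/c4.png',np.hstack([cv2.resize(a[120:240,220:340],(400,400)),cv2.resize(b[130:230,280:380],(400,400))]))
E
python3 j.py
```

```text
11.2917 [-0.0001 -0.0012  0.1103] [ 0.0189 -0.0741 -0.5683]
12.1917 [ 0.0005 -0.0001  0.0504] [ 0.4648 -0.0281 -2.4176]
(0, 0, 0.012) [321.3441 225.3294]
(0, -0.062, 0.052) [321.4503 129.9065]
(0, -0.062, 0.072) [321.431  132.5706]
(0.047, -0.082, -0.004) [245.83    92.1121]
(-0.113, -0.082, -0.004) [503.832   92.2953]
```

View pics/w4.png

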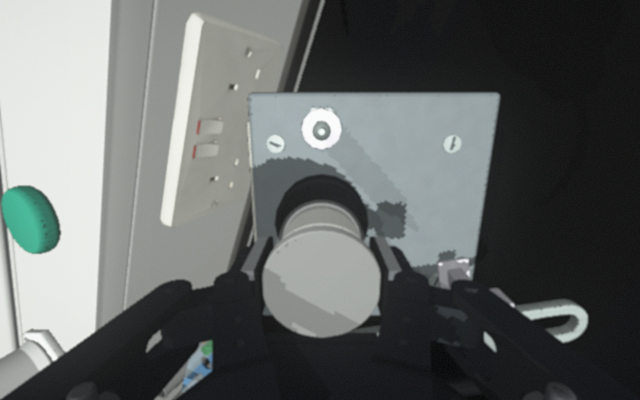

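View pics/c4.png

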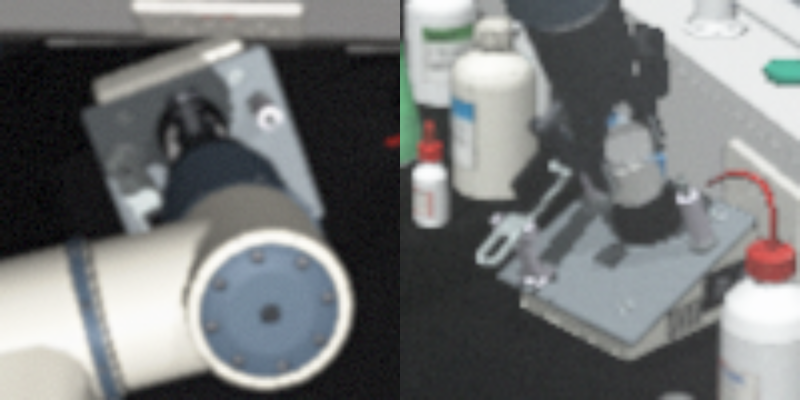

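The nest rim is centred at column 322 as predicted, and the second bolt at (321,129) is within about 1 mm of prediction. Inserting gently.

```bash
cat > k.py <<'E'
from h import *
x=np.load('O.npy');T=RT(x[2]);O=np.r_[x[:2],.088]
for z in (.034,.026,.021,.017,.013,.009):
    hit=env.move_straight(O+T@np.array([-.0003,-.0004,z]),speed=.03,f_stop=7)
    st=env.state();print(z,hit,st['t'],(T.T@(st['tool_pos']-O))*1e3,T.T@st['contact_force'])
    if hit: break
E
python3 k.py
```

```text
0.034 False 13.025 [-0.288  -0.4115 33.8934] [-0.9448 -0.1044 -1.4278]
0.026 False 13.4417 [-0.5563 -0.3879 25.725 ] [-0.0318 -0.6486 -0.2256]
0.021 False 13.7583 [-0.5208 -0.35   20.7174] [-0.3077 -0.4759 -0.0724]
0.017 True 13.9667 [ 0.4204 -0.5513 18.8945] [-0.8804  0.5827  7.3299]
```

Contact came at TCP z = 18.9 mm, which is the expected fully-home depth. Releasing and backing off.

```bash
cat > l.py <<'E'
from h import *
import pickle
x=np.load('O.npy');T=RT(x[2]);O=np.r_[x[:2],.088]
effector.command_gripper(.064)
st=env.state();print(st['t'],T.T@(st['tool_pos']-O),st['contact_force'],st['grip_width'])
env.move_straight(O+T@np.array([0,0,.09]),speed=.12,f_stop=12)
env.move_straight(O+T@np.array([-.02,-.03,.17]),speed=.2)
st=env.state();im=snap('wrist','w5');c=wristcam(st,im);pickle.dump(c,open('w5.pkl','wb'))
b=snap('top','top5');a=snap('side','side5');print(st['t'])
cv2.imwrite('pics/c5.png',np.hstack([cv2.resize(cv2.imread('pics/side5.png')[130:230,280:380],(400,400)),cv2.resize(im['pixels'][60:360,170:470,::-1],(400,400))]))
for X in [(0,0,.053),(.025,0,.053),(-.025,0,.053),(0,.025,.053),(0,-.025,.053),(0,-.062,.052),(0,-.062,.072),(0,.062,.106)]: print(X,proj(c,O+T@np.array(X)))
E
python3 l.py
```

```text
14.2667 [-0.0011 -0.0005  0.0176] [-0.2298 -0.2092  0.1627] 0.06421576553928846
15.6083
(0, 0, 0.053) [297.8078 225.1779]
(0.025, 0, 0.053) [270.6067 225.1993]
(-0.025, 0, 0.053) [325.001  225.1564]
(0, 0.025, 0.053) [298.3691 250.0552]
(0, -0.025, 0.053) [297.2181 199.0392]
(0, -0.062, 0.052) [296.3776 157.6617]
(0, -0.062, 0.072) [294.4541 161.2214]
(0, 0.062, 0.106) [294.6632 321.0686]
```

View pics/w5.png

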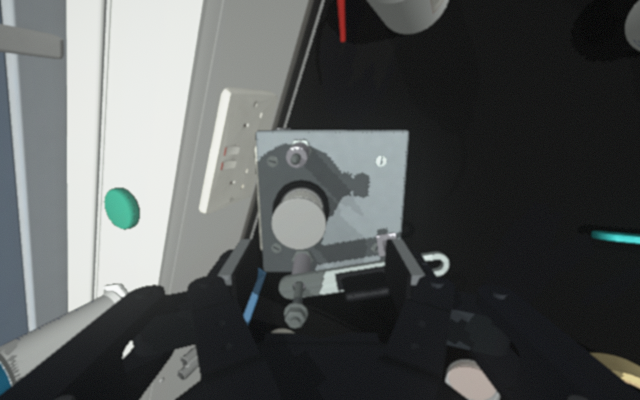

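View pics/c5.png

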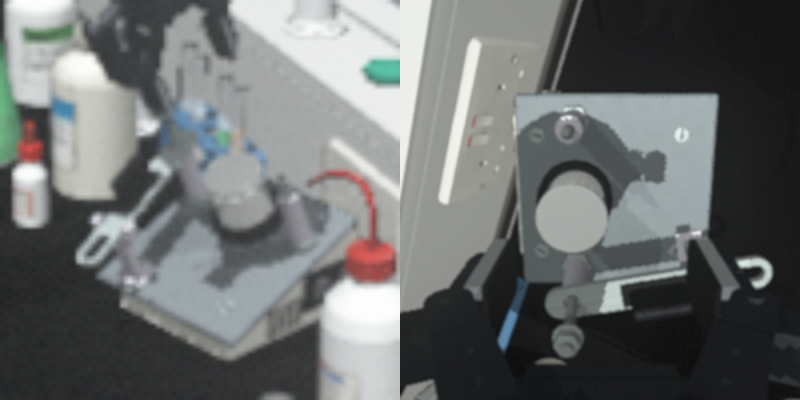

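Jar is home: lid centred near (299,222), which keeps the right offset from the second bolt at (296,156). Moving above the bar's grip.

```bash
cat >> h.py <<'E'
def barpose(sw,z,r=.062,T=None,O=None,lat=0):
    a=np.radians(-170+sw); u=np.array([math.cos(a),math.sin(a),0]);v=np.array([-u[1],u[0],0])
    tl=T@np.stack([-v,-np.cross([0,0,-1],v),[0,0,-1]],1)
    return O+T@(np.array([0,.062,z])+r*u+lat*v),tl
E
cat > m.py <<'E'
from h import *
import pickle
x=np.load('O.npy');T=RT(x[2]);O=np.r_[x[:2],.088]
p,tl=barpose(0,.16,T=T,O=O)
env.reach(p,tl)
effector.command_gripper(.045)
p,tl=barpose(0,.12,T=T,O=O)
env.move_straight(p,speed=.1,frame=tl,f_stop=10)
st=env.state();im=snap('wrist','w6');c=wristcam(st,im);pickle.dump(c,open('w6.pkl','wb'));print(st['t'],T.T@(st['tool_pos']-O))
a=np.radians(-170);u=np.array([math.cos(a),math.sin(a),0]);v=np.array([-u[1],u[0],0])
for n,al,la,z in (('slot',.124,0,.058),('grip',.062,0,.088),('g1',.082,.005,.088),('g2',.082,-.005,.088),('g3',.042,-.005,.088),('g4',.042,.005,.088)): print(n,proj(c,O+T@(np.array([0,.062,z])+al*u+la*v)))
cv2.imwrite('pics/w6d.png',cv2.resize(im['pixels'][50:300,180:480,::-1],None,fx=2.4,fy=2.4,interpolation=2))
E
python3 m.py
```

```text
18.0917 [-0.0609  0.0511  0.1201]
slot [321.6989 124.1642]
grip [321.6601 228.2728]
g1 [313.4462 197.3688]
g2 [329.9776 197.383 ]
g3 [329.4076 257.4221]
g4 [313.8148 257.4089]
```

View pics/w6d.png

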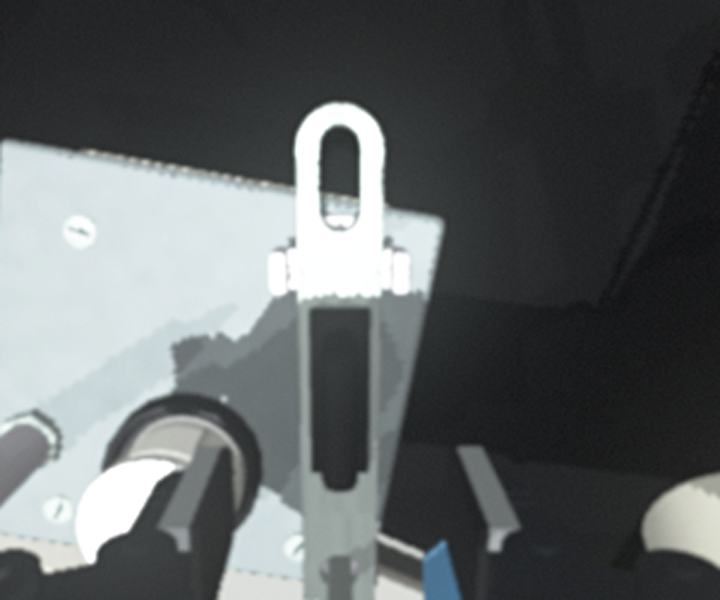

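The slot appears at (321.3,123.4) against a predicted (321.7,124.2), and the grip is centred between the fingers. Descending to grasp it.

```bash
cat > n.py <<'E'
from h import *
x=np.load('O.npy');T=RT(x[2]);O=np.r_[x[:2],.088]
p,tl=barpose(0,.0635,T=T,O=O)
hit=env.move_straight(p,speed=.07,f_stop=6)
st=env.state();print(hit,st['t'],T.T@(st['tool_pos']-O),T.T@st['contact_force'])
effector.command_gripper(0.0)
st=env.state();print(st['t'],st['grip_width'],T.T@(st['tool_pos']-O),T.T@st['contact_force'],T.T@st['ft_torque'])
im=snap('wrist','w7')
cv2.imwrite('pics/w7d.png',cv2.resize(im['pixels'][50:300,180:480,::-1],None,fx=2.4,fy=2.4,interpolation=2))
E
python3 n.py
```

```text
False 19.1 [-0.0607  0.0512  0.0638] [-0.431  -0.7055 -0.7054]
19.5083 0.008874246176017585 [-0.0607  0.0512  0.064 ] [-1.1847  0.6978  5.5357] [ 0.2569  1.6702 -0.0025]
```

View pics/w7d.png

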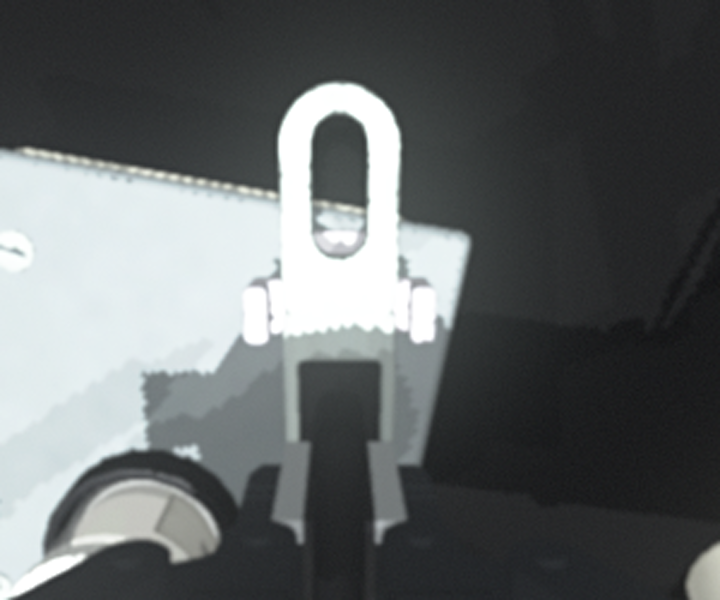

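The grip is held at 8.9 mm, with the slot and fork ears centred in the view. Lifting 29 mm along the bolt, then swinging.

```bash
cat > o.py <<'E'
from h import *
x=np.load('O.npy');T=RT(x[2]);O=np.r_[x[:2],.088]
hit=False
for z in (.072,.082,.093):
    p,tl=barpose(0,z,T=T,O=O)
    hit=env.move_straight(p,speed=.05,frame=tl,f_stop=12)
    st=env.state();print(z,hit,st['t'],T.T@(st['tool_pos']-O)*1e3,T.T@st['contact_force'],st['grip_width'])
    if hit: break
if not hit:
  for sw in (5,10,15,20,25):
    p,tl=barpose(sw,.093,T=T,O=O)
    hit=env.move_straight(p,speed=.03,frame=tl,f_stop=10)
    st=env.state();print(sw,hit,st['t'],T.T@st['contact_force'],T.T@st['ft_torque'],st['grip_width'])
    if hit: break
im=snap('wrist','w8');snap('side','side8')
b=cv2.imread('pics/side8.png')
cv2.imwrite('pics/c8.png',np.hstack([cv2.resize(b[130:230,280:380],(400,400)),cv2.resize(im['pixels'][50:350,170:470,::-1],(400,400))]))
E
python3 o.py
```

```text
0.072 False 19.875 [-61.1717  51.2619  72.1068] [-0.6779 -0.1403 -2.1136] 0.009075933859028145
0.082 False 20.225 [-60.7147  51.243   82.3988] [-1.0477  0.0069 -1.0815] 0.008779641461747525
0.093 False 20.5917 [-60.6833  51.2273  93.4452] [-0.8625  0.6758 -0.9528] 0.008952195205227482
5 False 20.925 [-0.8124 -0.5283 -0.7898] [-0.0318  1.506  -0.0279] 0.009160523531935836
10 False 21.2583 [-1.3654  0.3833 -0.7922] [-0.0262  1.5144 -0.0051] 0.008982243979667438
15 False 21.5917 [-0.655   0.5813 -1.9894] [0.0054 1.5472 0.0537] 0.009255394686454164
20 False 21.925 [-0.7994 -0.1692 -1.0662] [-0.0212  1.5313  0.0229] 0.009178209290865675
25 False 22.2583 [-0.6675  0.0289 -1.4697] [-0.0581  1.5586 -0.029 ] 0.00859167970664505
```

View pics/c8.png

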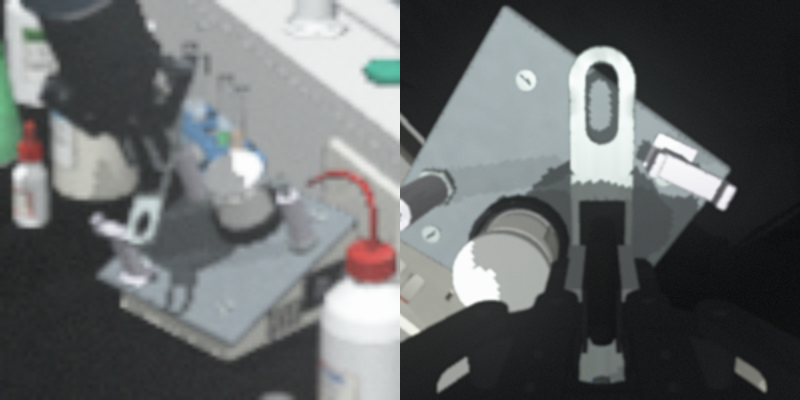

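The bar is out of the fork and swinging freely with side forces under about 2 N. Continuing to 80°.

```bash
cat > p.py <<'E'
from h import *
import pickle
x=np.load('O.npy');T=RT(x[2]);O=np.r_[x[:2],.088]
for sw in range(32,81,8):
    p,tl=barpose(sw,.093,T=T,O=O)
    hit=env.move_straight(p,speed=.035,frame=tl,f_stop=10)
    st=env.state();print(sw,hit,st['t'],T.T@st['contact_force'],T.T@st['ft_torque'])
    if hit: break
st=env.state();print(T.T@(st['tool_pos']-O)*1e3)
im=snap('wrist','w9');snap('side','side9');c=wristcam(st,im);pickle.dump(c,open('w9.pkl','wb'))
for X in [(0,-.062,.087),(0,-.062,.052),(0,-.062,.072),(.047,-.082,-.004),(-.113,-.082,-.004)]: print(X,proj(c,O+T@np.array(X)))
cv2.imwrite('pics/w9d.png',cv2.resize(im['pixels'][70:270,220:420,::-1],None,fx=3,fy=3,interpolation=2))
E
python3 p.py
```

```text
32 False 22.725 [-1.253   0.4068 -0.933 ] [-0.0278  1.5321  0.0032]
40 False 23.125 [ 0.3911 -0.4021 -2.2762] [ 0.0204  1.5349 -0.0308]
48 False 23.525 [-0.5874  0.1911 -1.3697] [-0.0303  1.5185 -0.0068]
56 False 23.925 [-0.9734  0.8573 -0.3932] [-0.0474  1.547  -0.0241]
64 False 24.325 [-1.1646  0.4714 -1.0199] [ 0.0044  1.4442 -0.0425]
72 False 24.725 [-1.0286 -0.0905 -0.7121] [0.0257 1.4627 0.0236]
80 False 25.125 [-0.2572  0.3425 -1.1862] [-0.0503  1.5316  0.0121]
[-0.4226  0.0904 92.8811]
(0, -0.062, 0.087) [319.0639 128.7388]
(0, -0.062, 0.052) [319.4601 125.8492]
(0, -0.062, 0.072) [319.2543 127.3501]
(0.047, -0.082, -0.004) [257.7026  95.9274]
(-0.113, -0.082, -0.004) [469.1356  95.3354]
```

View pics/w9d.png

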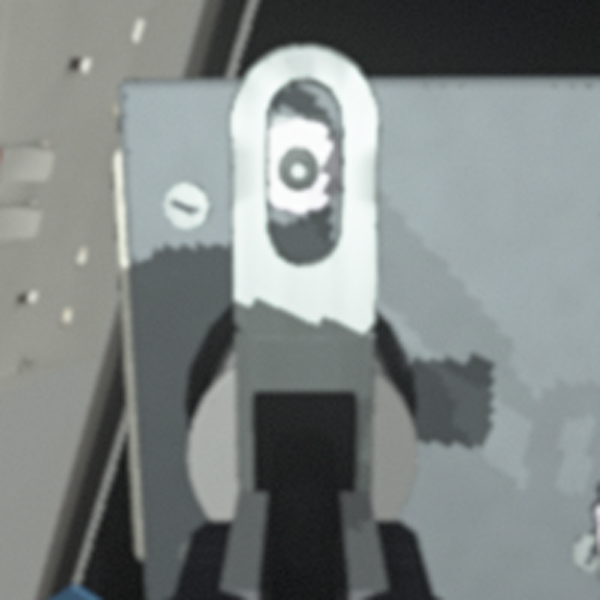

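Seen through the slot, the bolt tip is at (319.2,126.5) with the slot centre at column 321.2. It is centred along the bar and about 1.3 mm off across it. I'll correct by roughly 0.8 mm plus 0.5° and lower a little.

```bash
cat > q.py <<'E'
from h import *
x=np.load('O.npy');T=RT(x[2]);O=np.r_[x[:2],.088]
for z in (.093,.087):
    p,tl=barpose(80.5,z,T=T,O=O,lat=.0006)
    hit=env.move_straight(p,speed=.02,frame=tl,f_stop=8)
    st=env.state();print(hit,st['t'],T.T@(st['tool_pos']-O)*1e3,T.T@st['contact_force'],T.T@st['ft_torque'])
im=snap('wrist','w10')
cv2.imwrite('pics/w10d.png',cv2.resize(im['pixels'][70:200,240:400,::-1],None,fx=4.5,fy=4.5,interpolation=2))
E
python3 q.py
```

```text
False 25.475 [ 1.1165  0.0117 93.0152] [-0.2004 -0.6228 -1.0612] [-0.0056  1.5264 -0.0062]
False 25.925 [ 0.9662  0.0119 86.7808] [ 0.1363 -1.1298 -1.5191] [-0.0126  1.4792  0.0091]
```

View pics/w10d.png

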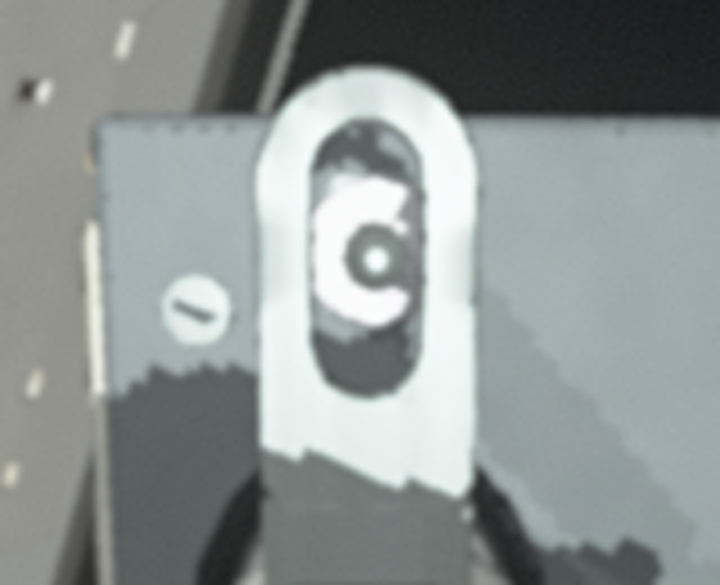

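Slightly overcorrected: tip at zoom column 375, slot centre at 367, about 1 mm. Taking that back and lowering.

```bash
cat > q2.py <<'E'
from h import *
x=np.load('O.npy');T=RT(x[2]);O=np.r_[x[:2],.088]
for z in (.087,.083):
    p,tl=barpose(80.25,z,T=T,O=O,lat=-.0001)
    hit=env.move_straight(p,speed=.02,frame=tl,f_stop=6)
    st=env.state();print(hit,st['t'],T.T@(st['tool_pos']-O)*1e3,T.T@st['contact_force'],T.T@st['ft_torque'])
im=snap('wrist','w11')
cv2.imwrite('pics/w11d.png',cv2.resize(im['pixels'][70:200,240:400,::-1],None,fx=4.5,fy=4.5,interpolation=2))
E
python3 q2.py
```

```text
False 26.225 [ 0.1347  0.0034 87.0919] [-0.9059 -0.7962 -0.6818] [ 0.0049  1.4934 -0.0154]
False 26.575 [-0.0364  0.017  82.7371] [-0.5621 -0.7858 -0.5603] [-0.0003  1.5032  0.0075]
```

View pics/w11d.png

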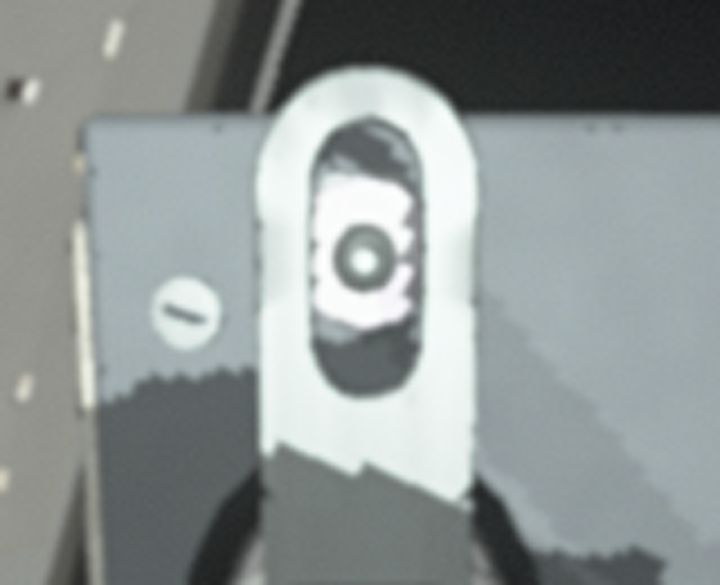

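The tip is now at zoom (364,257) with the slot centre at 367, within 0.5 mm. Lowering onto the lid.

```bash
cat > r.py <<'E'
from h import *
x=np.load('O.npy');T=RT(x[2]);O=np.r_[x[:2],.088]
for z in (.079,.075,.071,.068,.066,.064,.062):
    p,tl=barpose(80.25,z,T=T,O=O,lat=.0001)
    hit=env.move_straight(p,speed=.02,frame=tl,f_stop=6)
    st=env.state();print(z,hit,st['t'],T.T@(st['tool_pos']-O)*1e3,T.T@st['contact_force'],T.T@st['ft_torque'])
    if hit: break
im=snap('wrist','w12')
cv2.imwrite('pics/w12d.png',cv2.resize(im['pixels'][70:270,220:420,::-1],None,fx=3,fy=3,interpolation=2))
E
python3 r.py
```

```text
0.079 False 26.975 [ 0.1911  0.024  78.7687] [-0.5892 -0.8152 -1.6002] [-0.0327  1.4887  0.0409]
0.075 False 27.325 [ 0.1599  0.0071 74.7903] [ 0.0182 -0.1384 -1.9444] [0.0109 1.4761 0.0181]
0.071 False 27.675 [ 0.2027  0.0064 70.7901] [-0.0756  0.3026 -1.2567] [0.0156 1.5234 0.0116]
0.068 False 27.975 [ 0.2105  0.0159 67.8268] [-0.3583 -0.9644 -0.5214] [ 0.0278  1.4836 -0.063 ]
0.066 False 28.225 [ 0.2468  0.0285 65.8536] [-0.3262 -0.0413 -1.5234] [-0.0465  1.5091 -0.0325]
0.064 False 28.475 [ 0.9424 -0.1261 65.1901] [-2.3692  1.2545  8.1021] [ 0.5523  2.2233 -0.0094]
0.062 False 28.725 [ 1.168  -0.2103 65.1319] [-7.5353  4.6335 22.844 ] [1.7488 3.9753 0.0264]
```

View pics/w12d.png

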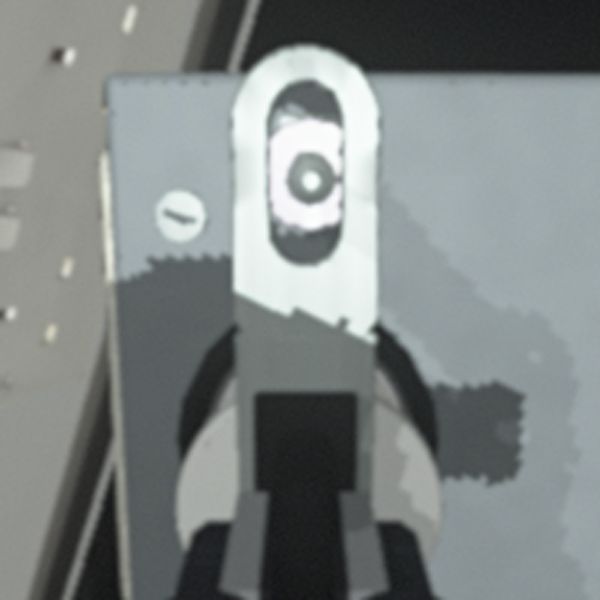

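Seated: contact at TCP z = 65.1 mm against an expected 65, with the bolt tip through the slot at zoom (310,180). I'll ease the press off, open and retreat along z.

```bash
cat > s.py <<'E'
from h import *
import pickle
x=np.load('O.npy');T=RT(x[2]);O=np.r_[x[:2],.088]
p,tl=barpose(80.25,.0648,T=T,O=O,lat=.0001)
env.move_straight(p,speed=.02,frame=tl)
st=env.state();print(T.T@st['contact_force'])
effector.command_gripper(.04)
st=env.state();print(st['grip_width'],T.T@st['contact_force'])
p,tl=barpose(80.25,.11,T=T,O=O); env.move_straight(p,speed=.1,frame=tl)
p,tl=barpose(80.25,.2,T=T,O=O); env.move_straight(p,speed=.2,frame=tl)
env.sleep(.2)
st=env.state();im=snap('wrist','w13');c=wristcam(st,im);snap('side','side13');snap('top','top13');print(st['t'])
for X in [(0,-.062,.059),(0,-.062,.072),(0,.062,.106),(0,0,.089)]: print(X,proj(c,O+T@np.array(X)))
cv2.imwrite('pics/c13.png',np.hstack([cv2.resize(cv2.imread('pics/side13.png')[130:230,280:380],(400,400)),cv2.resize(im['pixels'][100:340,200:440,::-1],(400,400))]))
E
python3 s.py
```

```text
[-0.3492  0.3358  3.7846]
0.040006352205232416 [ 0.3717  0.1653 -1.2862]
30.8667
(0, -0.062, 0.059) [319.9242 121.3981]
(0, -0.062, 0.072) [319.8991 121.7837]
(0, 0.062, 0.106) [319.2745 269.2069]
(0, 0, 0.089) [319.5862 195.6316]
```

View pics/c13.png

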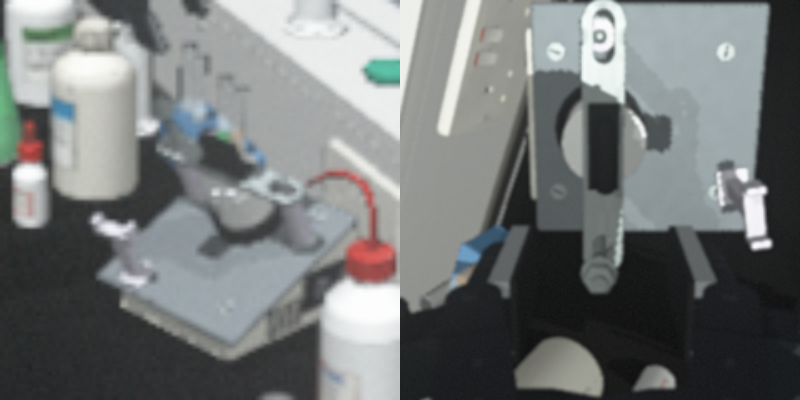

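View pics/w13.png

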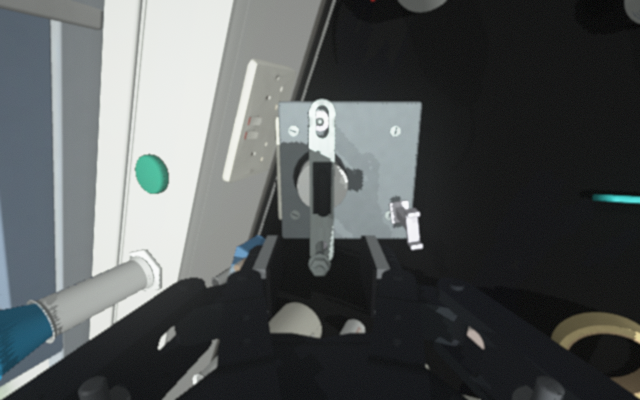

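The bar lies straight across the lid. The second bolt's tip shows inside the slot at (321,120), the nut is over the eye at (320,266), and the gripper is clear. I'll check the bystanders quickly, then hand in.

```bash
cat > u.py <<'E'
from h import *
get_image('side')
for n in ['wash_bottle_mid','beaker_mid','flask_mid','dropper_mid','dish_mid','bulb_bottle_mid','white_bottle_mid']:
    r=nets.search_frame('side',n)
    print(n,[(round(q['conf'],2),np.array(q['at']).round(3)) for q in r[:2]])
print(env.state()['t'],env.state()['contact_force']);env.finish_job();print(env.state()['t'])
E
python3 u.py
```

```text
wash_bottle_mid [(0.9, array([ 0.648, -0.2  ,  0.088])), (0.43, array([0.629, 0.029, 0.065]))]
beaker_mid [(0.81, array([ 0.46 , -0.224,  0.04 ]))]
flask_mid [(0.58, array([ 0.55 , -0.261,  0.037]))]
dropper_mid [(0.83, array([ 0.564, -0.34 ,  0.044]))]
dish_mid []
bulb_bottle_mid [(0.47, array([0.541, 0.291, 0.041]))]
white_bottle_mid [(0.84, array([0.623, 0.326, 0.088])), (0.2, array([0.631, 0.031, 0.065]))]
31.4167 [ 0.4786 -0.717  -0.1399]
the job is handed in; nothing more can be done
the job is handed in; nothing more can be done
```

The jar is in the shaker's nest with the keeper bar closed over its lid. I handed the job in at about 31 s of the 56 s allowed; it reported no verdict.

- **Jar:** I set it down until it met about 7 N, at 18.9 mm tool height against about 19 mm expected for fully home. The later wrist picture showed it centred in the nest.
- **Bar:** I lifted it 29 mm out of the fork and swung it 80°. From the wrist pictures I trued the slot over the second bolt to within about 0.5 mm, then lowered it. Contact came at 65.1 mm against 65.0 expected.
- **Forces:** The highest tool force I read was about 24 N, while pressing the bar onto the lid. That is well under the 80 N limit, and I eased it off before letting go.
- **Last checks:** After release, the pictures show the bar straight across the lid, the second bolt's tip through the slot and the eye under its nut. The gripper is clear, with near-zero tool force.
- **Bystanders:** The side camera's network put six of the seven within about 5 mm of where they started. It did not find the Petri dish in that last picture, so I could not confirm the dish, though the arm was never lowered near it.
- **Disagreement:** In one wrist picture, taken just after I let go of the jar, the jar lid and first bolt's nut appeared 2–3 mm off prediction. I put that down to the camera calibration and left the jar where it was.

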